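# Turn a coated plate over onto the drying stand

## Robot

A 6-joint arm with a two-finger parallel gripper is mounted at the origin on the work surface. World frame = base frame: x ahead of the robot, y to its left, z up, the work surface at z = 0. Lengths are in mm, angles in rad, forces in N, time in s.
With the tool pointing down it reaches from about 300 to 850 mm from the base axis. Payload 5.4 kg.
Tool frame: the origin (TCP) lies midway between the tips of the shut fingers; the grasp point (between the pads) lies 19 mm behind it (r.grasp_offset is the distance from the TCP to the grasp point, in mm); z points along the fingers, y is the line along which they close (so a half turn about z gives the same grasp; the last joint's range is limited). The gripper opens to 85 mm and grips with 20 to 120 N. Pads are 22 mm wide; open, the fingers measure 114 mm over their backs; the gripper's body (76 mm by 85 mm) begins 54 mm behind the grasp point. The pads swing forward as they close: fully open they stand 13 mm farther back than shut.
Start: joints at [-1.408, 0.158, 1.597, -0, 1.386, -0.21], TCP at [209.405, -535.496, 231.299] pointing down, gripper open.
Joint ranges: [-2.91, 2.91], [-0.94, 2.29], [0.18, 2.7], [-1.29, 4.43], [0.17, 2.64], [-3, 3]. Speed limits (rad/s): [2.57, 2.57, 3.14, 3.14, 3.14, 3.14].

## Interface

Orientations are given as [roll, pitch, yaw] about the fixed x, y, z axes, in that order (R = Rz(yaw) Ry(pitch) Rx(roll)).
In Python, from cell import r gives the robot as it stands. The module is installed in compiled form; this text tells all that it offers.
- The arm moves only by the tool arm_command, never from a script. Its argument "targets" is text: rows parted by semicolons, each of 7 numbers parted by spaces: the finger opening in mm, from 0 to 85.4, then the shift along the tool's x, y, z in units of 50 mm (1.0 is 50 mm), then the turn, a rotation vector about the tool's x, y, z in units of 8 degrees (1.0 is 8 degrees). In form: fingers tx ty tz wx wy wz; .... A call has 1 to 8 rows; each row shifts and turns the commanded pose from where the row before left it, along the tool's axes as they then stand; what a row does not reach is not made up. A row lasts 1/8 s, in which the tool goes at most 62.5 mm and 10.7 degrees, less where a joint would pass 70% of its speed; a pose out of reach is approached as far as the arm can. A call is refused whole if a number of a shift passes 1 or a number of a turn 1, either way. A call with a gripper value outside its range is refused whole. The fingers move at their own pace and stop on an object; the grip force is fixed at half the most. Time passes only in rows, so rows that do not move let the fingers close. It gives the time, the measured TCP pose, the force, the opening and the grip force at its end, in the units of the state.
- r.sense(): the state, without advancing time (a new reading comes with each control period).
- r.get_image(name): name is "scene" or "side" or "wrist"; returns a dict with "pixels" (384x512x3 uint8, blue, green, red), "depth" (384x512 float32, mm along the optical axis (not along the pixel's ray), 0 where there is no reading), "mtx" (3x3 intrinsics, pixels), "dist_coeffs" ([k1, k2, p1, p2, k3] as OpenCV has them; the pictures are not rectified), "world_to_cam" (4x4, takes a point from world to camera coordinates); the wrist camera has in their place "T_tool_cam" (4x4, takes a point from camera to tool coordinates, whose origin is the TCP and whose axes are the flange's). Camera axes: x right, y down, z forward; pixel columns grow to the right and rows downward; lengths in mm; the calibration is good to about 2 mm. A picture is of the moment at which its call begins: read the wrist's pose just before it.
- r.job_done(): hands the job in; it is judged then, once.
The state is a dict: "t": time; "qpos": joint angles; "joint_vel": joint speeds; "joint_torque": joint torques, N m; "eef_pos": TCP position; "tcp_rot": TCP orientation; "contact_force": force on the tool from outside, world axes, zero at the start; "torque": the same for the moment, N m; "finger_gap": opening from 0.0 (shut) to 1.0 (fully open); "gripper_force": force on a finger pad.
Only numpy, scipy, OpenCV 4.12 (cv2) and the standard library are available. Lean on these libraries where they do the work, as an engineer would, in place of code of your own. Each camera call takes 0.05 s, during which the arm holds its last target. There are 200 camera calls.

## Task

Lift the loose lid off the plate box and set it down upright, wholly on the cork mat. Then take the coated plate out of the box, turn it over and lean it on the drying stand, foot on the ledge, centred and flat against the backrest, with the coated face (hidden against the rest in the box) now outward and the bare margin still at the top. Grip the plate by its bare margin only, lower the lid and plate into place rather than dropping them, and leave the beaker, flask and brown bottle standing.

Things in the scene. Friction and masses are not known exactly. Their poses are not given: they have to be found in the camera images.
- box: Grey plate box, fixed: 104 (x) x 132 (y) x 75 mm high, 4 mm walls, open top, outer ledge 124 x 152 mm at z = 65 that carries the lid. Origin: centre of underside. A steel rest inside, 15 degrees off vertical (top leaning to the box's -x), reaches 64 mm up the plate, whose lower edge's middle sits at (20, 0, 16) mm. With the lid off, the plate's upper 60 mm stand clear above the walls.
- lid: White plastic hood-shaped lid of the box, open below: 122 (x) x 150 (y) x 88 mm high, 0.25 kg, plus a solid bar handle on top 16 (x) x 80 (y) x 32 mm high (120 mm over all). Origin: centre of its lower rim, z up. At the start it sits on the box's ledge, rim 65 mm above the bench, overlapping the box walls by 10 mm with 5 mm play, and hides the plate.
- lid_handle (a point): Middle of the lid's bar handle, 112 mm above the lid's rim, 8 mm below the handle's top.
- plate: Flat dark anodised aluminium plate 100 wide (y) x 125 high (z) x 6 mm (x), 0.19 kg. Origin: middle of its lower edge and thickness; z runs up the plate. Its -x face has a flush matt white coating over the lower 87 mm; the upper 38 mm is bare metal on both faces, the +x face bare all over. It starts leaning in the lidded box, z 15 degrees off vertical, coated (-x) face against the rest.
- plate_top (a point): Middle of the plate's upper edge, 125 mm from its lower edge: the bare margin to grip.
- stand: Steel drying stand, fixed: base 130 (x) x 124 (y) x 8 mm; backrest 84 mm wide, 30 degrees off vertical, top leaning to the stand's -x, face looking to +x and up, reaching 74 mm up the slope; foot ledge 116 mm wide with an 8 mm lip 24 mm in front of the backrest. Origin: centre of underside.
- stand_seat (a point): On the stand, at (35, 0, 34) mm from its origin, axes as the stand's: where the middle of the lower edge of a seated plate comes. A seated plate's z then points along (-0.5, 0, 0.866) of the stand's frame, and with the coating outward its x along (-0.866, 0, -0.5).
- mat: Cork mat, fixed flat to the bench, 180 (x) x 220 (y) x 4 mm, plain. Origin: centre of its underside.
- mat_top (a point): Centre of the mat's upper face, 4 mm above the bench.
- beaker: Glass beaker 76 mm across, 100 mm high, standing; origin at its foot. To be left standing.
- flask: Conical flask 84 mm across at the foot, 124 mm high, standing; origin at its foot. To be left standing.
- amber: Brown bottle 68 mm across, 150 mm high, standing; origin at its foot. To be left standing.
There are look-alikes about, which are no part of the job. Leave any green or yellow look-alike of the lid alone.

How it is judged:
By the outcome, as a careful person would: the job done as asked, in the order asked, and still so for the second after the job is handed in, with the robot touching nothing.
It also fails if it takes over 64 s, if anything falls off the work surface, if the arm or the gripper's body presses on something with over 40 N, if the wrist force passes 120 N, or if a joint passes its speed limit or range.

## Working session

There is one attempt and no reset: what is moved stays moved. The work goes in short steps, Python scripts to look and compute and a tool call to move; the robot and the scene stay as the last step left them, time stands still between calls to the robot, and variables do not carry over. Pictures are saved under pics/ and viewed, at most 10 in all, crops included, and the job is handed in when it is done.

Besides the shell and the picture viewer there is one more tool, called after "Call:" as name(argument=value, ...), one argument or row to a line, values as JSON. arm_command: Moves the arm, as the interface text tells. Its arguments: {"type":"object","properties":{"targets":{"type":"string"}},"required":["targets"]}

```bash
mkdir -p pics; python3 - <<'E'
from cell import r
import cv2,numpy as np,pickle
d={}
for n in("scene","side"):
    d[n]=r.get_image(n); cv2.imwrite(f"pics/{n}0.png",d[n]["pixels"])
    W=d[n]["world_to_cam"];print(n,(-W[:3,:3].T@W[:3,3]).round(),(W[2,:3]).round(2))
pickle.dump(d,open("d0.pkl","wb"))
print(r.sense())
cv2.imwrite("pics/both0.png",cv2.resize(np.vstack([d["scene"]["pixels"],d["side"]["pixels"]]),None,fx=.78,fy=.78))
E
```

```text
scene [1327. -470.  954.] [-0.63  0.38 -0.68]
side [ 55. 781. 818.] [ 0.44 -0.68 -0.59]
{'t': 0.1, 'qpos': array([-1.40809458e+00,  1.59029309e-01,  1.59810133e+00, -8.40033410e-06,
        1.38621222e+00, -2.10114194e-01]), 'joint_vel': array([-0.00053918, -0.00133512, -0.00220929, -0.00020534, -0.00057157,
        0.00083413]), 'joint_torque': array([-8.72070927e-05, -3.96992934e+01, -3.32337821e+01, -2.71692461e-04,
        4.20647382e-03,  1.18188731e-05]), 'eef_pos': array([ 209.31774719, -534.9627093 ,  230.39353573]), 'tcp_rot': array([-3.13987922e+00, -3.56969491e-04,  3.72817186e-01]), 'contact_force': array([ 0.08954253,  0.3363371 , -0.83968402]), 'torque': array([ 0.04999936,  0.01883812, -0.0520123 ]), 'gripper_force': 0.0, 'finger_gap': 0.9986954261752736}
```

View pics/scene0.png

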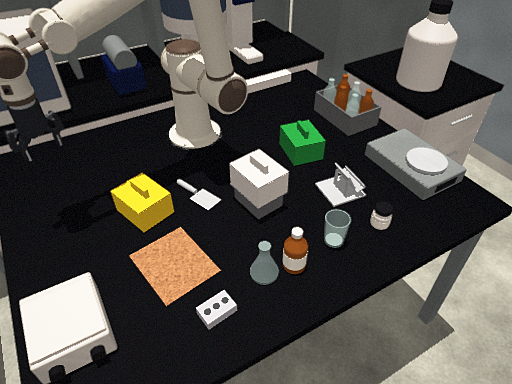

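View pics/side0.png

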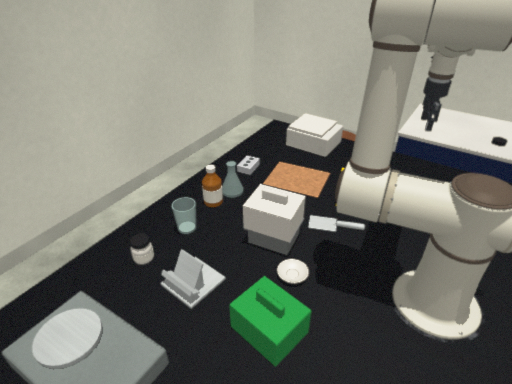

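Scene view: the white hood lid sits on the grey box at about (259,178), handle at (259,160). The things it could be taken for are the yellow look-alike (142,200), the green one (302,142) and the white instrument case (68,322). I choose the white hood on the grey box. The mat is at (175,264), the stand at (342,187), the flask at (264,265), the bottle at (295,250) and the beaker at (337,228).

```bash
cat > h.py <<'E'
import cv2,numpy as np
from scipy.spatial.transform import Rotation as R
def cloud(im,T=None):
    """world points HxWx3 and valid mask; T = camera->world"""
    h,w=im["depth"].shape
    u,v=np.meshgrid(np.arange(w),np.arange(h))
    n=cv2.undistortPoints(np.stack([u,v],-1).reshape(-1,1,2).astype(np.float64),im["mtx"],im["dist_coeffs"]).reshape(h,w,2)
    z=im["depth"].astype(float); P=np.dstack([n[...,0]*z,n[...,1]*z,z])
    if T is None:T=np.linalg.inv(im["world_to_cam"])
    return P@T[:3,:3].T+T[:3,3], z>0
def wristT(s,im):
    T=np.eye(4);T[:3,:3]=R.from_euler("xyz",s["tcp_rot"]).as_matrix();T[:3,3]=s["eef_pos"]
    return T@im["T_tool_cam"]
def rect(p): 
    c,s,a=cv2.minAreaRect(p[:,:2].astype(np.float32)); return np.round(c,1),np.round(s,1),round(a,1),len(p)
E
python3 - <<'E'
import pickle
from h import *
d=pickle.load(open("d0.pkl","rb"))
for n in d:
    im=d[n];P,ok=cloud(im);hsv=cv2.cvtColor(im["pixels"],cv2.COLOR_BGR2HSV)
    H,S,V=[hsv[...,i].astype(int) for i in range(3)];x,y,z=P[...,0],P[...,1],P[...,2]
    m=ok&(H<20)&(S>90)&(V>90)&(abs(z-4)<8)
    k,l,st,_=cv2.connectedComponentsWithStats(m.astype(np.uint8)); m=l==1+st[1:,4].argmax()
    print(n,"mat",rect(P[m]),P[m][:,2].mean())
    c={"scene":(259,178),"side":(274,210)}[n]
    q=P[c[1],c[0]];print("lidpt",q)
    near=ok&(np.hypot(x-q[0],y-q[1])<130)&(S<60)&(V>90)
    for a,b in((145,160),(172,192)):
        print(a,rect(P[near&(z>a)&(z<b)]),np.median(P[near&(z>a)&(z<b)],0).round(1))
    c={"scene":(342,187),"side":(193,275)}[n]
    q=P[c[1],c[0]];print("standpt",q)
    near=ok&(np.hypot(x-q[0],y-q[1])<110)&(z<130)
    for a,b in((5,15),(15,30),(30,50),(50,80),(80,130)):
        mm=near&(z>a)&(z<b)&(V>60)
        if mm.sum()>10:print(a,rect(P[mm]),P[mm].mean(0).round(1))
    for nm,cc in {"scene":dict(flask=(264,268),amber=(295,250),beaker=(337,235)),"side":dict(flask=(232,185),amber=(212,190),beaker=(186,218))}[n].items():print(nm,P[cc[1],cc[0]].round())
im=d["scene"]["pixels"]
a=cv2.resize(im[140:225,215:315],(700,595),interpolation=cv2.INTER_CUBIC)
b=cv2.resize(im[155:215,305:375],(690,595),interpolation=cv2.INTER_CUBIC)
cv2.imwrite("pics/crop1.png",cv2.resize(np.hstack([a,b]),(800,342)))
E
```

```text
scene mat (array([ 582.8, -322.2]), array([227.2, 182.1]), 9.5, 3790) 4.2876345688803665
lidpt [535.1745637   -3.45014004 153.78482086]
145 (array([487.1,  20.3]), array([155.8, 124.8]), 7.8, 1045) [505.3   7.6 153. ]
172 (array([489.3,  20.7]), array([80.4, 17. ]), 7.7, 131) [491.   18.1 183.1]
standpt [582.70640735 308.08008627  10.54120888]
5 (array([583.8, 296.9]), array([131.7, 128.1]), 84.3, 685) [588.8 284.8   8.4]
15 (array([587.7, 312.5]), array([113.8,  51.5]), 3.1, 40) [600.2 306.5  23. ]
30 (array([586.7, 321.9]), array([ 62.4, 119.3]), 84.9, 211) [596.  332.9  40.1]
50 (array([586.2, 321.8]), array([ 60.4, 111.3]), 83.3, 109) [591.5 313.9  60.6]
80 (array([585.8, 293.5]), array([12.8, 84.7]), 83.1, 52) [585.8 291.4  92.8]
flask [ 772. -126.   60.]
amber [791. -41. 105.]
beaker [782. 117.  65.]
side mat (array([ 588.1, -325.9]), array([223.7, 193.1]), 9.4, 1465) 4.664844129283787
lidpt [464.99631952  62.16586763 153.42555367]
145 (array([488.8,  22.3]), array([151.1, 127.1]), 7.7, 1114) [474.5  42.1 153.7]
172 (array([487.2,  22.9]), array([77.5, 18.7]), 8.1, 164) [485.9  26.8 183.2]
standpt [561.71969333 316.05805185  59.83207416]
5 (array([585.8, 297.9]), array([131.5, 128.9]), 83.8, 819) [562.8 305.7   9. ]
15 (array([582. , 343.7]), array([103.9,  52.2]), 24.8, 38) [557.  327.7  20.7]
30 (array([588.5, 327.7]), array([ 62.4, 118.5]), 86.6, 416) [582.6 334.4  41.3]
50 (array([588.3, 327.8]), array([112.8,  61.5]), 0.0, 417) [583.  320.2  62.4]
80 (array([584.3, 296.4]), array([17.7, 87.2]), 83.3, 207) [582.4 297.1  89.9]
flask [733. -92.  49.]
amber [748.   1.  76.]
beaker [726. 159.  72.]
```

View pics/crop1.png

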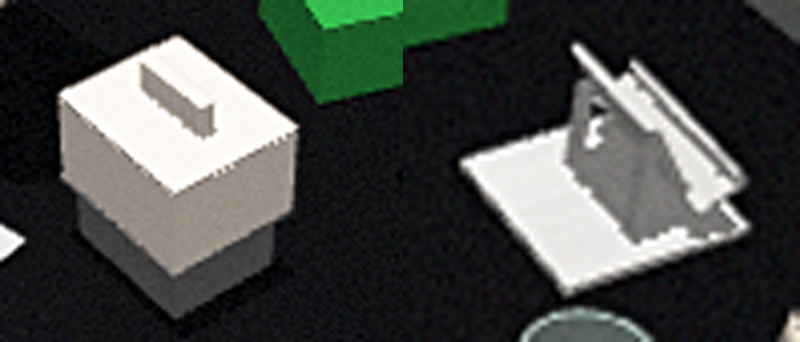

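The crop confirms the choice: a white hood with a bar handle on the grey box walls. The stand beside it has its foot ledge towards world +y. Next I work out the move to above the lid.

```bash
cat >> h.py <<'E'
def to(pos,rpy=None,M=None,s=None):
    """print the shift (tool axes now, /50mm) and turn (/8deg) from the measured pose to a target"""
    if s is None:
        from cell import r; s=r.sense()
    A=R.from_euler("xyz",s["tcp_rot"]).as_matrix()
    B=M if M is not None else R.from_euler("xyz",rpy).as_matrix()
    print("shift",(A.T@(np.array(pos)-s["eef_pos"])/50).round(2),"turn",(np.degrees(R.from_matrix(A.T@B).as_rotvec())/8).round(2),
      "shift if turned first",(B.T@(np.array(pos)-s["eef_pos"])/50).round(2),"t",round(s["t"],2))
E
python3 - <<'E'
import pickle
from h import *
to([488,21.5,240],[np.pi,0,.134])
d=pickle.load(open("d0.pkl","rb"));im=d["scene"];P,ok=cloud(im)
hsv=cv2.cvtColor(im["pixels"],cv2.COLOR_BGR2HSV)
for n,a,b in(("yellow",22,33),("green",50,75)):
    m=ok&(hsv[...,0]>a)&(hsv[...,0]<b)&(hsv[...,1]>150)&(hsv[...,2]>80);m=cv2.erode(m.astype(np.uint8),np.ones((3,3)))>0
    print(n,rect(P[m]),P[m][:,2].max())
E
```

```text
shift [ 9.24 -8.33 -0.17] turn [-0.01 -0.    1.71] shift if turned first [  7.01 -10.28  -0.19] t 0.1
yellow (array([ 341.6, -326.3]), array([145.1, 118.8]), 17.3, 1001) 123.79245208480529
green (array([328.3, 305.6]), array([122. , 155.7]), 79.3, 1006) 122.82286906553384
```

Call:
arm_command(
  targets="85 .66 -.595 -.01 0 0 0;85 .66 -.595 -.01 0 0 0;85 .66 -.595 -.01 0 0 0;85 .66 -.595 -.01 0 0 0;85 .66 -.595 -.01 0 0 0;85 .66 -.595 -.01 0 0 0;85 .66 -.595 -.01 0 0 0;85 .66 -.595 -.01 0 0 0",
)

```text
t: 1.1
eef_pos: [368.9, -216.2, 235.0]
tcp_rot: [-3.141, 0.0, 0.373]
contact_force: [0.1, 0.3, -0.2]
finger_gap: 0.998
gripper_force: 0.0
```

Call:
arm_command(
  targets="85 .66 -.595 -.01 0 0 0;85 .66 -.595 -.01 0 0 0;85 .66 -.595 -.01 0 0 0;85 .66 -.595 -.01 0 0 0;85 .66 -.595 -.01 0 0 0;85 .66 -.595 -.01 0 0 0;85 0 0 0 0 0 .85;85 0 0 0 0 0 .86",
)

```text
t: 2.1
eef_pos: [487.7, 21.4, 237.7]
tcp_rot: [-3.141, 0.001, 0.132]
contact_force: [-0.5, -0.2, -0.4]
finger_gap: 0.993
gripper_force: 0.0
```

```bash
python3 - <<'E'
from h import *
from cell import r
s=r.sense();im=r.get_image("wrist");P,ok=cloud(im,wristT(s,im))
cv2.imwrite("pics/w1.png",im["pixels"])
print(s["eef_pos"],s["tcp_rot"],im["T_tool_cam"].round(2).tolist())
V=im["pixels"].min(2);z=P[...,2]
for a,b in((145,160),(172,192)):
    m=ok&(z>a)&(z<b)&(V>80)&(np.hypot(P[...,0]-488,P[...,1]-21)<120);print(rect(P[m]),np.median(P[m][:,2]) if m.any() else 0)
to([488,21.5,159],[np.pi,0,.134],s=s)
E
```

```text
[487.74315546  21.43465596 237.70790082] [-3.14120761e+00  1.20194049e-03  1.31616170e-01] [[-0.0, -0.95, -0.32, 83.2], [1.0, -0.0, 0.0, -0.28], [-0.0, -0.32, 0.95, -142.59], [0.0, 0.0, 0.0, 1.0]]
(array([487.1,  23.7]), array([150.5, 123.1]), 7.8, 19140) 152.9636656289606
(array([487.4,  23.8]), array([79.8, 15.7]), 7.3, 1823) 184.5771228496243
shift [ 0.01 -0.    1.57] turn [-0.    0.01 -0.02] shift if turned first [ 0.01 -0.    1.57] t 2.1
```

View pics/w1.png

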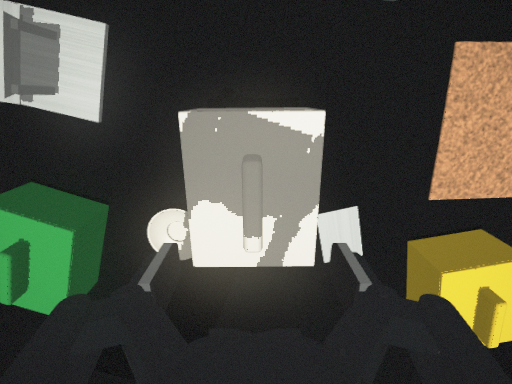

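The wrist view shows the handle at (252,203), centred between the open fingers to within about 2 mm. I descend and close.

Call:
arm_command(
  targets="85 0 -.04 .6 0 0 0;85 0 0 .6 0 0 0;85 0 0 .35 0 0 0;85 0 0 0 0 0 0;5 0 0 0 0 0 0;5 0 0 0 0 0 0;5 0 0 0 0 0 0;5 0 0 0 0 0 0",
)

```text
t: 3.15
eef_pos: [487.9, 22.7, 161.2]
tcp_rot: [-3.141, -0.001, 0.134]
contact_force: [-0.8, 0.5, 2.6]
finger_gap: 0.176
gripper_force: 61.6
```

Call:
arm_command(
  targets="5 0 0 0 0 0 0;5 0 0 0 0 0 0;5 0 0 -.2 0 0 0;5 0 0 -.5 0 0 0;5 0 0 -.7 0 0 0;5 0 0 -.7 0 0 0;5 0 0 -.4 0 0 0;5 0 0 0 0 0 0",
)

```text
t: 4.15
eef_pos: [488.4, 22.4, 287.4]
tcp_rot: [3.14, -0.003, 0.134]
contact_force: [0.1, 0.3, -2.1]
finger_gap: 0.171
gripper_force: 61.0
```

```bash
python3 - <<'E'
from h import *
from cell import r
s=r.sense();print(s["eef_pos"],s["finger_gap"]);
im=r.get_image("scene");P,ok=cloud(im);V=im["pixels"].min(2);z=P[...,2]
H=cv2.cvtColor(im["pixels"],cv2.COLOR_BGR2HSV)[...,1]
near=ok&(np.hypot(P[...,0]-488,P[...,1]-22)<115)
cv2.imwrite("pics/s1.png",np.hstack([cv2.resize(im["pixels"][90:250,170:350],(400,355)),cv2.resize(r.get_image("side")["pixels"][120:280,190:370],(400,355))]))
to([585.5,-324,s["eef_pos"][2]],[np.pi,0,.165],s=s)
E
```

```text
[488.44533691  22.38529357 287.41365981] 0.17135084348627763
shift [1.   7.12 0.01] turn [ 0.01 -0.02 -0.22] shift if turned first [0.78 7.15 0.  ] t 4.15
```

View pics/s1.png

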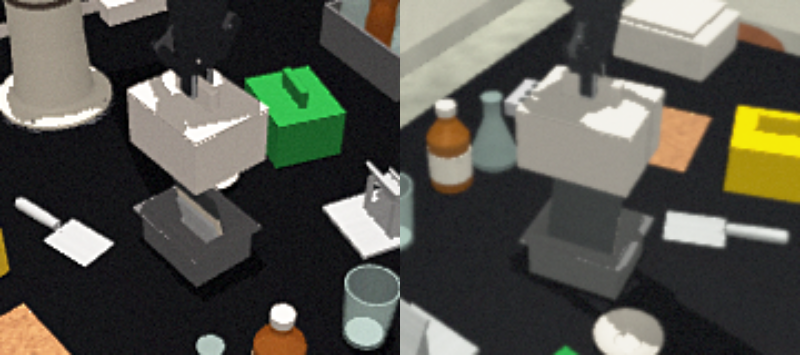

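The lid is held level, rim about 191 mm up, and the plate stands in the box below it. I move to above the mat.

Call:
arm_command(
  targets="5 .06 .4 0 0 0 0;5 .1 .75 0 0 0 0;5 .13 .95 0 0 0 0;5 .13 .95 0 0 0 0;5 .13 .95 0 0 0 0;5 .13 .95 0 0 0 0;5 .13 .95 0 0 0 0;5 .11 .75 0 0 0 -.2",
)

```text
t: 5.25
eef_pos: [577.0, -303.7, 283.7]
tcp_rot: [-3.14, 0.002, 0.161]
contact_force: [0.2, 0.8, -2.2]
finger_gap: 0.175
gripper_force: 60.8
```

Call:
arm_command(
  targets="5 .05 .4 0 0 0 0;5 0 .05 .3 0 0 0;5 0 0 .7 0 0 0;5 0 0 .8 0 0 0;5 0 0 .8 0 0 0;5 0 0 .5 0 0 0;5 0 0 .2 0 0 0;5 0 0 0 0 0 0",
)

```text
t: 6.25
eef_pos: [583.2, -321.8, 119.8]
tcp_rot: [-3.14, 0.001, 0.162]
contact_force: [-0.0, 0.8, -2.4]
finger_gap: 0.174
gripper_force: 60.7
```

```bash
python3 - <<'E'
from h import *
from cell import r
to([585.5,-324,101],[np.pi,0,.165])
im=r.get_image("scene");P,ok=cloud(im);S=cv2.cvtColor(im["pixels"],cv2.COLOR_BGR2HSV)[...,1];z=P[...,2]
m=ok&(S<70)&(z>15)&(z<150)&(np.hypot(P[...,0]-585,P[...,1]+324)<110)&(im["pixels"].min(2)>80);print(rect(P[m]),z[m].min(),np.percentile(z[m],95))
E
```

```text
shift [0.04 0.05 0.38] turn [-0.01  0.01 -0.02] shift if turned first [0.04 0.05 0.38] t 6.25
(array([ 583.5, -323. ]), array([153.8, 123.7]), 10.1, 2609) 22.682315866051454 126.95084126427186
```

Call:
arm_command(
  targets="5 .04 .04 .2 0 0 0;5 0 0 .12 0 0 0;5 0 0 .03 0 0 0;5 0 0 .02 0 0 0;5 0 0 0 0 0 0",
)

```text
t: 6.92
eef_pos: [586.2, -324.2, 102.4]
tcp_rot: [3.141, -0.0, 0.162]
contact_force: [1.0, -0.2, -2.7]
finger_gap: 0.171
gripper_force: 60.8
```

Call:
arm_command(
  targets="5 0 0 .03 0 0 0;5 0 0 .02 0 0 0;5 0 0 0 0 0 0",
)

```text
t: 7.3
eef_pos: [586.2, -324.2, 100.3]
tcp_rot: [3.141, -0.0, 0.162]
contact_force: [-2.0, 1.6, 1.2]
finger_gap: 0.173
gripper_force: 61.2
```

The force reads contact, so the lid is seated. I release and retreat upward.

Call:
arm_command(
  targets="85 0 0 0 0 0 0;85 0 0 0 0 0 0;85 0 0 0 0 0 0;85 0 0 0 0 0 0;85 0 0 -.6 0 0 0;85 0 0 -.9 0 0 0;85 0 0 -.9 0 0 0;85 0 0 -.9 0 0 0",
)

```text
t: 8.3
eef_pos: [586.0, -324.1, 266.3]
tcp_rot: [3.141, -0.0, 0.162]
contact_force: [0.9, 0.0, -0.3]
finger_gap: 0.995
gripper_force: 0.0
```

```bash
python3 - <<'E'
from h import *
from cell import r
import pickle
im=r.get_image("scene");P,ok=cloud(im);hsv=cv2.cvtColor(im["pixels"],cv2.COLOR_BGR2HSV);S=hsv[...,1];z=P[...,2]
m=ok&(S<70)&(z>8)&(z<150)&(np.hypot(P[...,0]-585,P[...,1]+324)<110)&(im["pixels"].min(2)>80);print("lid",rect(P[m]))
sd=r.get_image("side")
for n,I in(("scene",im),("side",sd)):
    P,ok=cloud(I);z=P[...,2];near=ok&(np.hypot(P[...,0]-488,P[...,1]-22)<95)
    print(n,"ledge",rect(P[near&(abs(z-65)<5)]),"wall",rect(P[near&(abs(z-75)<4)]))
    for a in range(80,145,8):
        q=P[near&(z>a)&(z<a+8)]
        if len(q)>4:print(a,rect(q),q.mean(0).round(1))
to([488,22,270],[np.pi,0,.134])
cv2.imwrite("pics/s2.png",np.hstack([cv2.resize(im["pixels"][150:230,210:310],(400,320)),cv2.resize(sd["pixels"][170:270,210:335],(400,320))]))
E
```

```text
lid (array([ 586.7, -325. ]), array([153.6, 122.9]), 9.2, 2905)
scene ledge (array([485.6,  21.4]), array([156.8, 127.6]), 7.3, 417) wall (array([487.3,  21.7]), array([137.9, 108.6]), 8.1, 244)
80 (array([484.1,  23.6]), array([ 41.6, 108.7]), 71.2, 25) [489.9  22.1  83.7]
88 (array([492.8,  19.1]), array([101.4,   6.9]), 11.1, 25) [502.   20.6  91.7]
96 (array([494.3,  17.3]), array([94.2,  4.7]), 10.6, 26) [497.5  18.1  99.5]
104 (array([492.,  15.]), array([100. ,   7.1]), 10.8, 24) [499.3  16.3 107.7]
112 (array([494.7,  12.5]), array([93.7,  5.5]), 9.1, 22) [499.1  13.5 115.5]
120 (array([494.7,  10.6]), array([99.9,  4.8]), 10.3, 27) [494.2  11.  123.2]
128 (array([493.8,  10.4]), array([103.4,   8.3]), 8.1, 42) [496.9  10.1 132.6]
136 (array([496.9,  10.2]), array([97.8,  8.3]), 9.0, 32) [495.5   9.5 137.6]
side ledge (array([487.6,  23.1]), array([153.7, 126.5]), 8.3, 474) wall (array([487.5,  20.6]), array([132.7, 109.3]), 8.4, 249)
80 (array([491.7,  26.3]), array([99.9,  8.8]), 8.2, 74) [491.6  26.2  83.8]
88 (array([491.3,  24.7]), array([97.6, 10.9]), 11.3, 77) [488.4  23.4  91.9]
96 (array([492.6,  22.2]), array([98.9,  8.7]), 6.4, 77) [492.7  22.2 100.1]
104 (array([492.9,  20.8]), array([98.4,  9.7]), 8.5, 79) [490.8  19.6 108.1]
112 (array([492.4,  17.5]), array([97.8, 11.2]), 10.1, 73) [492.1  17.7 116. ]
120 (array([493.8,  15.3]), array([99.7,  8.6]), 8.1, 80) [493.6  15.8 123.9]
128 (array([495.1,  10.9]), array([100.2,  14.2]), 6.1, 87) [493.5  13.2 132. ]
136 (array([494.4,  10.8]), array([101.1,   8.3]), 8.0, 43) [492.   10.8 137.7]
shift [-0.86 -7.19 -0.02] turn [ 0.07 -0.06  0.2 ] shift if turned first [-1.06 -7.17  0.05] t 8.4
```

View pics/s2.png

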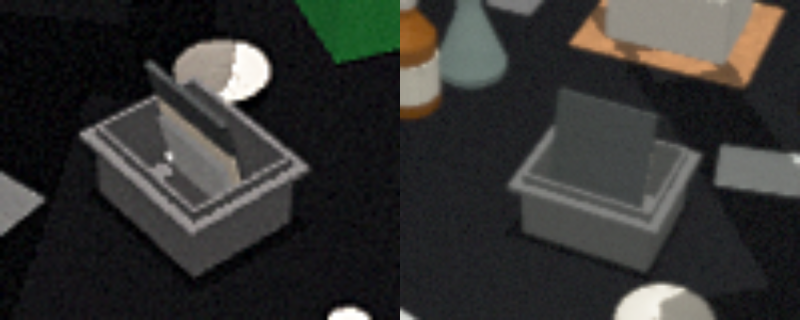

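The plate's upper part leans towards world −y, and its coated face shows as cream on the −y side in the left panel near (200,135). So box x points to +y (yaw ≈ 98°), and the plate needs a half turn about the vertical plus a tilt before it goes on the stand. I compute the pregrasp.

```bash
cat >> h.py <<'E'
def plateM(yaw,lean):
    "plate axes as columns: y level, z leaning `lean` rad towards -x(yaw)"
    return (R.from_euler("z",yaw)*R.from_euler("y",-lean)).as_matrix()
def toolM(Mp,sg=-1):
    "tool axes for gripping the plate: z=-plate z, y=sg*plate x"
    z=-Mp[:,2];y=sg*Mp[:,0];return np.stack([np.cross(y,z),y,z],1)
E
python3 - <<'E'
from h import *
Mp=plateM(np.radians(98.2),np.radians(15));M=toolM(Mp);print(M.round(3))
top=np.array([493.9,10,136.8]);g=top-35*Mp[:,2]
print(g);to(g+110*Mp[:,2],M=M)
E
```

```text
[[ 0.99   0.138 -0.037]
 [ 0.143 -0.956  0.256]
 [-0.    -0.259 -0.966]]
[492.60797205  18.96605286 102.99259608]
shift [-0.8  -6.56  1.2 ] turn [ 1.94 -0.04  0.14] shift if turned first [-0.91 -5.98  2.91] t 8.4
```

Call:
arm_command(
  targets="85 -.1 -.82 .05 0 0 0;85 -.1 -.82 .05 0 0 0;85 -.1 -.82 .1 0 0 0;85 -.1 -.82 .2 0 0 0;85 -.1 -.82 .2 0 0 0;85 -.1 -.82 .2 0 0 0;85 -.1 -.82 .2 0 0 0;85 -.1 -.82 .2 0 0 0",
)

```text
t: 9.4
eef_pos: [493.0, -5.6, 204.0]
tcp_rot: [-3.141, 0.0, 0.162]
contact_force: [-0.5, 1.1, 0.6]
finger_gap: 0.995
gripper_force: 0.0
```

Call:
arm_command(
  targets="85 0 0 0 .97 -.02 .07;85 0 0 0 .97 -.02 .07;85 0 0 0 0 0 0",
)

```text
t: 9.78
eef_pos: [493.6, -8.3, 203.8]
tcp_rot: [-2.871, 0.01, 0.14]
contact_force: [-0.4, -0.1, 0.2]
finger_gap: 0.993
gripper_force: 0.0
```

```bash
python3 - <<'E'
from h import *
from cell import r
s=r.sense();im=r.get_image("wrist");P,ok=cloud(im,wristT(s,im));z=P[...,2]
cv2.imwrite("pics/w2.png",im["pixels"])
near=ok&(np.hypot(P[...,0]-492,P[...,1]-15)<80)
for a in range(85,145,8):
    q=P[near&(z>a)&(z<a+8)]
    if len(q)>20:print(a,rect(q),q.mean(0).round(1))
Mp=plateM(np.radians(98.2),np.radians(15));to([492.6,19,103],M=toolM(Mp),s=s);print(s["eef_pos"],s["qpos"].round(2))
E
```

```text
133 (array([492.9,  11.4]), array([100.3,   6.2]), 8.2, 805) [496.8  11.8 136.7]
shift [0.08 0.02 2.09] turn [-0.06  0.06 -0.04] shift if turned first [ 0.06 -0.    2.09] t 9.78
[493.57612822  -8.28214466 203.8294546 ] [-0.41  0.04  1.81  0.23  1.45  0.98]
```

View pics/w2.png

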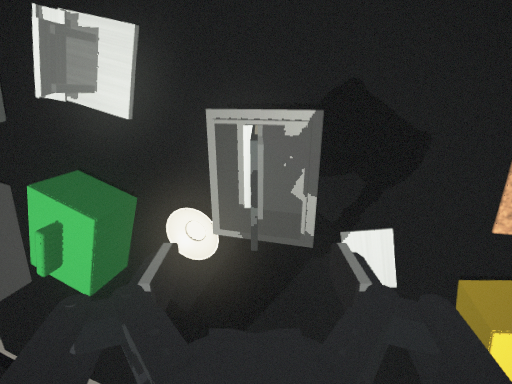

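The wrist view shows the plate's top edge at about (254,190), centred between the fingers. Its measured top is (493,11.4,137), which agrees with the estimate. I descend along the plate and grip.

Call:
arm_command(
  targets="85 .04 0 .5 -.06 .06 -.04;85 .03 0 .5 0 0 0;85 0 0 .6 0 0 0;85 0 0 .35 0 0 0;85 0 0 .12 0 0 0;85 0 0 0 0 0 0",
)

```text
t: 10.58
eef_pos: [493.5, 20.3, 105.3]
tcp_rot: [-2.88, -0.002, 0.147]
contact_force: [0.2, 0.0, -0.7]
finger_gap: 0.998
gripper_force: 0.0
```

```bash
python3 - <<'E'
from h import *
Mp=plateM(np.radians(98.2),np.radians(15));to([492.6,19.6,103],M=toolM(Mp))
E
```

```text
shift [-0.02  0.02  0.04] turn [ 0.   -0.01  0.03] shift if turned first [-0.02  0.02  0.04] t 10.57
```

Call:
arm_command(
  targets="0 0 .01 0 0 0 0;0 0 0 0 0 0 0;0 0 0 0 0 0 0;0 0 0 0 0 0 0;0 0 0 0 0 0 0;0 0 0 0 0 0 0;0 0 0 0 0 0 0",
)

```text
t: 11.45
eef_pos: [493.4, 19.9, 105.0]
tcp_rot: [-2.879, -0.002, 0.147]
contact_force: [-1.3, -0.2, 3.6]
finger_gap: 0.061
gripper_force: 59.3
```

Call:
arm_command(
  targets="0 0 0 -.2 0 0 0;0 0 0 -.4 0 0 0;0 0 0 -.6 0 0 0;0 0 0 -.7 0 0 0;0 0 0 -.7 0 0 0;0 0 0 -.7 0 0 0;0 0 0 -.5 0 0 0;0 0 0 -.2 0 0 0",
)

```text
t: 12.45
eef_pos: [501.0, -32.2, 299.4]
tcp_rot: [-2.881, -0.003, 0.146]
contact_force: [-1.5, -0.5, -2.4]
finger_gap: 0.058
gripper_force: 58.7
```

```bash
python3 - <<'E'
from h import *
from cell import r
s=r.sense();print(s["eef_pos"],s["tcp_rot"],s["contact_force"],s["finger_gap"],s["qpos"].round(2))
# upright, same yaw
to(s["eef_pos"],M=toolM(plateM(np.radians(98.2),0)),s=s)
# plate frame at stand
sx=np.radians(83.8);ux=np.array([np.cos(sx),np.sin(sx),0])
seat=np.array([585.5,297.5,0])+35*ux+[0,0,34];print("seat",seat)
Mf=np.stack([-.866*ux-[0,0,.5],np.cross(-.5*ux+[0,0,.866],-.866*ux-[0,0,.5]),-.5*ux+[0,0,.866]],1)
print(Mf.round(3));T=toolM(Mf);print("tcp final",(seat+92.3*Mf[:,2]).round(1),R.from_matrix(T).as_euler("xyz").round(3))
E
```

```text
[501.03171362 -32.22640843 299.42546896] [-2.88090902 -0.00334226  0.14615382] [-1.51555908 -0.45513541 -2.3715611 ] 0.05764437415765079 [-0.44 -0.01  1.66  0.22  1.63  0.98]
shift [0. 0. 0.] turn [-1.87 -0.02  0.02] shift if turned first [0. 0. 0.] t 12.45
seat [589.27997745 332.29528374  34.        ]
[[-0.094  0.994 -0.054]
 [-0.861 -0.108 -0.497]
 [-0.5    0.     0.866]]
tcp final [584.3 286.4 113.9] [2.618 0.    3.033]
```

Call:
arm_command(
  targets="0 0 0 0 -.93 0 0;0 0 0 0 -.94 0 0;0 0 0 0 0 0 -.6;0 0 0 0 0 0 -1;0 0 0 0 0 0 -1;0 0 0 0 0 0 -1;0 0 0 0 0 0 -1;0 0 0 0 0 0 -1",
)

```text
t: 13.45
eef_pos: [499.9, -31.2, 296.6]
tcp_rot: [-3.139, -0.001, 0.933]
contact_force: [0.3, 0.8, -1.9]
finger_gap: 0.064
gripper_force: 59.3
```

Call:
arm_command(
  targets="0 0 0 0 0 0 -1;0 0 0 0 0 0 -1;0 0 0 0 0 0 -1;0 0 0 0 0 0 -1;0 0 0 0 0 0 -1;0 0 0 0 0 0 -1;0 0 0 0 0 0 -1;0 0 0 0 0 0 -1",
)

```text
t: 14.45
eef_pos: [499.9, -31.2, 296.6]
tcp_rot: [3.142, -0.003, 2.05]
contact_force: [-0.5, 0.3, -2.1]
finger_gap: 0.061
gripper_force: 59.3
```

Call:
arm_command(
  targets="0 0 0 0 0 0 -1;0 0 0 0 0 0 -1;0 0 0 0 0 0 -1;0 0 0 0 0 0 -1;0 0 0 0 0 0 -1;0 0 0 0 0 0 -1;0 0 0 0 0 0 -.8;0 0 0 0 0 0 0",
)

```text
t: 15.45
eef_pos: [500.0, -31.2, 296.8]
tcp_rot: [3.14, -0.001, 2.994]
contact_force: [-0.4, 0.5, -2.5]
finger_gap: 0.06
gripper_force: 59.3
```

```bash
python3 - <<'E'
from h import *
from cell import r
s=r.sense();print(s["eef_pos"],s["tcp_rot"],s["qpos"].round(2))
# waypoint above the stand: final + 120 along stand normal/up
to([584.5,300,300],[np.pi,0,3.033],s=s)
E
```

```text
[499.98089022 -31.24874088 296.8279208 ] [ 3.13954270e+00 -1.20073783e-03  2.99391410e+00] [-0.31 -0.07  1.71  0.    1.51 -1.73]
shift [-0.7   6.8  -0.05] turn [ 0.01 -0.01 -0.28] shift if turned first [-0.96  6.77 -0.06] t 15.45
```

Call:
arm_command(
  targets="0 -.05 .5 0 0 0 0;0 -.09 .9 0 0 0 0;0 -.1 .95 0 0 0 0;0 -.1 .95 0 0 0 0;0 -.1 .95 0 0 0 0;0 -.1 .95 0 0 0 0;0 -.1 .9 0 0 0 0;0 -.06 .6 0 0 0 0",
)

```text
t: 16.45
eef_pos: [583.8, 296.8, 297.3]
tcp_rot: [3.14, -0.001, 2.994]
contact_force: [-0.5, -0.8, -2.2]
finger_gap: 0.059
gripper_force: 59.3
```

Call:
arm_command(
  targets="0 0 .1 0 0 0 -.28;0 0 0 0 -.8 0 0;0 0 0 0 -1 0 0;0 0 0 0 -1 0 0;0 0 0 0 -.95 0 0;0 0 0 0 0 0 0",
)

```text
t: 17.2
eef_pos: [584.3, 296.9, 296.5]
tcp_rot: [2.619, -0.003, 3.03]
contact_force: [0.0, 0.1, -0.9]
finger_gap: 0.056
gripper_force: 59.4
```

```bash
python3 - <<'E'
from h import *
from cell import r
s=r.sense();print(s["eef_pos"],s["tcp_rot"],s["qpos"].round(2))
A=R.from_euler("xyz",s["tcp_rot"]).as_matrix();Mp=np.stack([-A[:,1],np.cross(A[:,2],A[:,1]),-A[:,2]],1)
pics=[]
for n in("side","scene"):
    im=r.get_image(n);P,ok=cloud(im)
    L=(P-s["eef_pos"])@Mp   # plate axes, origin TCP; expected lower edge z=-92
    m=ok&(abs(L[...,0])<8)&(abs(L[...,1])<60)&(L[...,2]>-110)&(L[...,2]<-2)
    q=L[m];print(n,len(q),"x",np.median(q[:,0]).round(1),"ylim",np.percentile(q[:,1],[1,99]).round(1),"zlim",np.percentile(q[:,2],[.5,1,99]).round(1))
    if len(q)>30:print(rect(q[:,1:]),"xfit vs y,z,1",np.linalg.lstsq(np.c_[q[:,1:],np.ones(len(q))],q[:,0],rcond=None)[0].round(3))
    z=P[...,2];near=ok&(np.hypot(P[...,0]-587,P[...,1]-298)<100)&(z<110)&(im["pixels"].min(2)>60)
    for a,b in((5,14),(30,46),(84,110)):
        if (near&(z>a)&(z<b)).sum()>5:print(a,rect(P[near&(z>a)&(z<b)]))
    v,u=np.argwhere(m).mean(0).astype(int);c=im["pixels"][max(v-80,0):v+120,max(u-100,0):u+100];pics.append(cv2.resize(c,(400,400)))
cv2.imwrite("pics/p1.png",np.hstack(pics))
E
```

```text
[584.31658919 296.89845248 296.54442525] [ 2.61917453e+00 -2.60513443e-03  3.02993633e+00] [ 0.04  0.17  1.53  0.53  1.38 -1.5 ]
side 1167 x -1.5 ylim [-47.7  52.3] zlim [-89.9 -89.4  -3. ]
(array([  1.6, -46.7]), array([ 89.1, 103.5]), 90.0, 1167) xfit vs y,z,1 [-0.004 -0.002 -1.467]
5 (array([584.6, 297.3]), array([132.1, 127.6]), 83.8, 821)
30 (array([587.1, 326.1]), array([ 63., 117.]), 84.2, 311)
84 (array([584.5, 295.6]), array([15.7, 85.2]), 83.3, 167)
scene 204 x 2.8 ylim [-46.2  52.1] zlim [-91.9 -91.7  -4.3]
(array([  2., -47.]), array([ 90.4, 100.9]), 89.5, 204) xfit vs y,z,1 [-2.000e-02 -1.000e-03  2.672e+00]
5 (array([583.3, 297.1]), array([132.7, 126.6]), 83.2, 686)
30 (array([587.5, 321.9]), array([ 61.8, 116. ]), 84.9, 183)
84 (array([584.6, 290.5]), array([10.3, 83.6]), 87.1, 50)
```

View pics/p1.png

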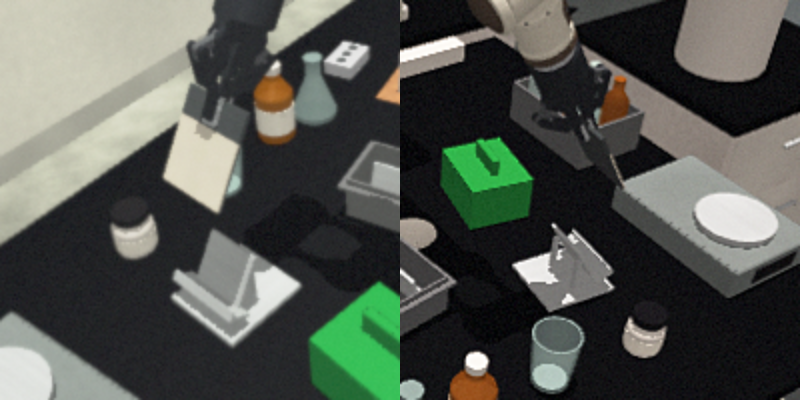

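The plate is held tilted with the cream coating outward and the bare margin on top (left panel, about (205,160)). In the tool frame its centre is 2 mm off laterally and its foot 91.5 mm below the TCP. I move onto the seat line.

```bash
cat >> h.py <<'E'
sx=np.radians(83.8);ux=np.array([np.cos(sx),np.sin(sx),0])
seat=np.array([584.7,297.3,0])+35*ux+[0,0,34]
pz=-.5*ux+np.array([0,0,.866]);px=-.866*ux-np.array([0,0,.5]);py=np.cross(pz,px)
Mf=np.stack([px,py,pz],1);TF=toolM(Mf);tcpF=seat+91.5*pz-2*py-.5*px
E
python3 - <<'E'
from h import *
print(tcpF);to(tcpF-6*px+80*pz,M=TF);to(tcpF-6*px+6*pz,M=TF)
E
```

```text
[581.5975562  287.25933371 113.489     ]
shift [ 0.04 -1.94  1.48] turn [-0.01  0.01  0.  ] shift if turned first [ 0.04 -1.94  1.48] t 17.3
shift [ 0.04 -1.94  2.96] turn [-0.01  0.01  0.  ] shift if turned first [ 0.04 -1.94  2.96] t 17.3
```

Call:
arm_command(
  targets="0 .04 -.5 0 0 0 0;0 0 -.7 0 0 0 0;0 0 -.6 .1 0 0 0;0 0 -.14 .5 0 0 0;0 0 0 .6 0 0 0;0 0 0 .3 0 0 0;0 0 0 0 0 0 0",
)

```text
t: 18.18
eef_pos: [577.5, 254.8, 184.5]
tcp_rot: [2.617, -0.0, 3.036]
contact_force: [-0.3, 0.1, -2.4]
finger_gap: 0.059
gripper_force: 59.4
```

```bash
python3 - <<'E'
from h import *
to(tcpF-6*px+6*pz,M=TF)
from cell import r
s=r.sense();A=R.from_euler("xyz",s["tcp_rot"]).as_matrix();Mp=np.stack([-A[:,1],np.cross(A[:,2],A[:,1]),-A[:,2]],1)
im=r.get_image("side");P,ok=cloud(im);L=(P-seat)@Mf
m=ok&(L[...,0]>-20)&(L[...,0]<0)&(abs(L[...,1])<62)&(L[...,2]>50)&(L[...,2]<150);q=L[m]
print("plate",np.median(q[:,0]),np.percentile(q[:,1],[1,99]),np.percentile(q[:,2],.5))
m=ok&(L[...,0]>0)&(L[...,0]<8)&(abs(L[...,1])<50)&(L[...,2]>10)&(L[...,2]<70);q=L[m]
if len(q)>20:print("backrest",len(q),np.median(q[:,0]),rect(q[:,1:]))
E
```

```text
shift [-0.01 -0.02  1.44] turn [ 0.01 -0.01  0.02] shift if turned first [-0.01 -0.02  1.44] t 18.18
plate -9.277857264652955 [-50.14277394  49.19803688] 61.43338841480904
backrest 513 2.5498556068641545 (array([-0. , 39.8]), array([86.4, 59.6]), 0.5, 513)
```

The gap to the backrest is about 6 mm and the centring is within 0.5 mm. I lower it down the slope.

Call:
arm_command(
  targets="0 0 0 .3 0 0 0;0 0 0 .4 0 0 0;0 0 0 .3 0 0 0;0 0 0 .2 0 0 0;0 0 0 .1 0 0 0;0 0 0 0 0 0 0",
)

```text
t: 18.98
eef_pos: [581.6, 286.4, 128.6]
tcp_rot: [2.616, 0.001, 3.034]
contact_force: [-0.1, 0.3, -1.2]
finger_gap: 0.062
gripper_force: 59.5
```

```bash
python3 - <<'E'
from h import *
to(tcpF,M=TF)
from cell import r
im=r.get_image("side");P,ok=cloud(im);L=(P-seat)@Mf
m=ok&(L[...,0]>-20)&(L[...,0]<-5)&(abs(L[...,1])<62)&(L[...,2]>0)&(L[...,2]<85);q=L[m]
print("plate",np.median(q[:,0]),np.percentile(q[:,1],[1,99]),np.percentile(q[:,2],[.5,2]))
cv2.imwrite("pics/p2.png",cv2.resize(im["pixels"][180:320,130:260],(560,600)))
E
```

```text
shift [ 0.   -0.14  0.27] turn [0.01 0.   0.01] shift if turned first [ 0.   -0.14  0.27] t 18.98
plate -8.789106469664208 [-51.10353619  50.62409913] [0.21706675 0.9431667 ]
```

View pics/p2.png

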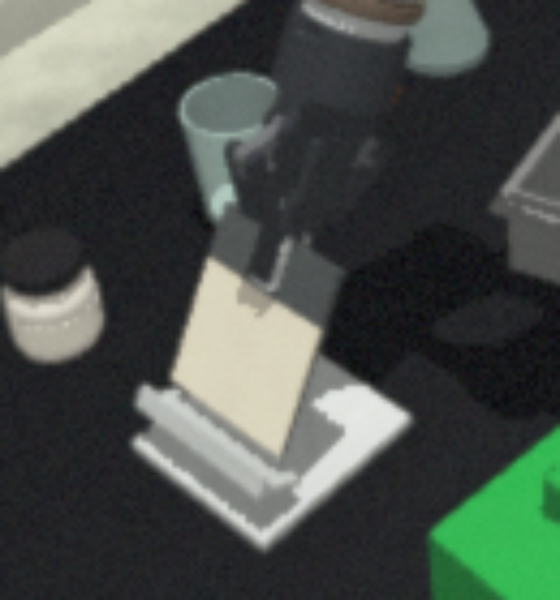

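The plate is inside the lip, centred, with its foot about 13 mm above the ledge. I lower it and then ease it against the rest.

Call:
arm_command(
  targets="0 0 0 .1 0 0 0;0 0 0 .08 0 0 0;0 0 -.04 0 0 0 0;0 0 -.03 0 0 0 0;0 0 -.02 0 0 0 0;0 0 0 0 0 0 0",
)

```text
t: 19.77
eef_pos: [581.7, 286.8, 118.8]
tcp_rot: [2.616, 0.001, 3.034]
contact_force: [-0.9, 0.6, -2.3]
finger_gap: 0.059
gripper_force: 59.5
```

Call:
arm_command(
  targets="0 0 -.02 0 0 0 0;0 0 -.02 0 0 0 0;0 0 0 0 0 0 0",
)

```text
t: 20.15
eef_pos: [581.7, 286.0, 118.4]
tcp_rot: [2.614, 0.001, 3.034]
contact_force: [1.5, 5.3, 0.3]
finger_gap: 0.059
gripper_force: 59.3
```

Call:
arm_command(
  targets="0 0 0 .03 0 0 0;0 0 0 .02 0 0 0;0 0 0 0 0 0 0",
)

```text
t: 20.52
eef_pos: [582.2, 287.0, 116.5]
tcp_rot: [2.615, 0.002, 3.034]
contact_force: [-0.1, 4.9, 4.8]
finger_gap: 0.063
gripper_force: 59.8
```

```bash
python3 - <<'E'
from h import *
to(tcpF,M=TF)
from cell import r
print(r.sense()["contact_force"]@np.c_[-px,-pz])
E
```

```text
shift [ 0.01 -0.03  0.05] turn [0.02 0.01 0.01] shift if turned first [ 0.01 -0.03  0.05] t 20.52
[ 6.60051742 -1.73165876]
```

Call:
arm_command(
  targets="0 0 0 .02 0 0 0;0 0 0 .02 0 0 0;0 0 0 0 0 0 0",
)

```text
t: 20.9
eef_pos: [582.5, 287.9, 114.9]
tcp_rot: [2.615, 0.003, 3.034]
contact_force: [1.8, 5.6, 4.6]
finger_gap: 0.063
gripper_force: 59.9
```

```bash
python3 - <<'E'
from h import *
to(tcpF,M=TF)
from cell import r
print(r.sense()["contact_force"]@np.c_[-px,-pz])
E
```

```text
shift [ 0.02 -0.03  0.02] turn [0.02 0.02 0.01] shift if turned first [ 0.02 -0.03  0.02] t 20.9
[ 7.31960061 -1.08302642]
```

Call:
arm_command(
  targets="0 0 0 .02 0 0 0;0 0 0 .02 0 0 0;0 0 0 0 0 0 0",
)

```text
t: 21.28
eef_pos: [582.6, 288.6, 113.6]
tcp_rot: [2.615, 0.003, 3.034]
contact_force: [-2.7, 1.8, 8.1]
finger_gap: 0.059
gripper_force: 60.8
```

```bash
python3 - <<'E'
from h import *
to(tcpF,M=TF)
from cell import r
print(r.sense()["contact_force"]@np.c_[-px,-pz])
E
```

```text
shift [ 0.02 -0.03 -0.01] turn [0.02 0.01 0.01] shift if turned first [ 0.02 -0.03 -0.01] t 21.27
[ 5.39531064 -6.28690919]
```

The foot is on the ledge and the plate is against the rest. I release and retreat along the plate.

Call:
arm_command(
  targets="40 0 0 0 0 0 0;40 0 0 0 0 0 0;40 0 0 0 0 0 0;40 0 0 -.3 0 0 0;40 0 0 -.6 0 0 0;40 0 0 -.8 0 0 0;40 0 0 -.8 0 0 0;40 0 0 -.8 0 0 0",
)

```text
t: 22.28
eef_pos: [572.7, 205.0, 256.9]
tcp_rot: [2.617, 0.002, 3.034]
contact_force: [0.4, -0.1, -0.1]
finger_gap: 0.469
gripper_force: 0.0
```

```bash
python3 - <<'E'
from h import *
from cell import r
pics=[]
for n in("side","scene"):
    im=r.get_image(n);P,ok=cloud(im);L=(P-seat)@Mf
    m=ok&(abs(L[...,0])<14)&(abs(L[...,1])<60)&(L[...,2]>78)&(L[...,2]<135);q=L[m]
    print(n,len(q),"x",np.median(q[:,0]).round(1),rect(q[:,1:]),"fit",np.linalg.lstsq(np.c_[q[:,1:],np.ones(len(q))],q[:,0],rcond=None)[0].round(3),"top",np.percentile(q[:,2],99))
    m=ok&(L[...,0]<-2)&(L[...,0]>-10)&(abs(L[...,1])<60)&(L[...,2]>12)&(L[...,2]<130);q=L[m]
    if len(q)>50:print(" lower face",len(q),np.median(q[:,0]).round(1),"fit",np.linalg.lstsq(np.c_[q[:,1:],np.ones(len(q))],q[:,0],rcond=None)[0].round(3),np.percentile(q[:,1],[1,99]))
    pics.append(im["pixels"][:,0:400])
cv2.imwrite("pics/f.png",np.hstack([pics[0],pics[1]]))
print(r.sense()["contact_force"],r.sense()["eef_pos"])
E
```

```text
side 553 x -3.5 (array([  1.3, 102.4]), array([101.6,  48.6]), 0.1, 553) fit [-0.     0.02  -5.389] top 126.19073028413601
 lower face 1106 -3.9 fit [ 4.000e-03  6.000e-03 -4.455e+00] [-48.62652887  51.13774616]
scene 110 x 1.9 (array([ -0.2, 103.4]), array([ 50.5, 102.9]), 89.4, 110) fit [-0.008 -0.058  7.308] top 128.13655225035993
[-0.05881472 -0.9858453   0.13773579] [575.56292156 203.98029085 260.71592457]
```

View pics/f.png

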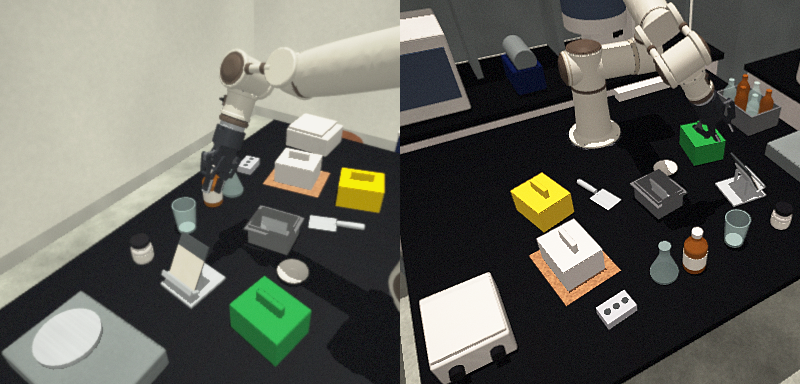

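The last pictures show the plate seated, cream face out, at (185,265) in the side view, about 1 mm off centre and flat. The lid is wholly on the mat at (570,255) in the scene half, all the vessels are standing, and the gripper is clear. I hand it in.

```bash
python3 -c "
from cell import r
print(r.job_done())"
```

```text
the job is handed in; nothing more can be done
None
```

The job is handed in (no verdict was returned): the lid stands wholly on the mat, the plate leans on the stand, coated face out, flat and centred to about 1 mm, and the beaker, flask and brown bottle are still standing, at about 22 s on the robot's clock.

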